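Show the assistant which paint goes where

ROBOT

A 6-joint arm with a two-finger parallel gripper is mounted at the origin on the work surface. World frame = base frame: x ahead of the robot, y to its left, z up, the work surface at z = 0. Lengths are in m, angles in rad, forces in N, time in s.
With the tool pointing down it reaches from about 0.3 to 0.875 m from the base axis. Payload 6.4 kg.
Tool frame: the origin (TCP) lies between the finger pads, 19 mm behind the fingertips; this is the grasp point; z points along the fingers, y is the line along which they close (so a half turn about z gives the same grasp; the last joint's range is limited). The gripper opens to 88 mm and grips with 3 to 60 N. Pads are 18 mm wide; open, the fingers measure 123 mm over their backs; the gripper's body (75 mm by 187 mm) begins 45 mm behind the grasp point.
Start: joints at [-1.441, 0.181, 1.607, -0, 1.354, -0.206], TCP at [0.189, -0.543, 0.257] pointing down, gripper open.
Joint ranges: [-2.99, 2.99], [-0.89, 2.07], [0.3, 2.58], [-1.14, 4.28], [0, 2.63], [-3.12, 3.12]. Speed limits (rad/s): [2.57, 2.57, 3.01, 3.14, 3.14, 3.14].

INTERFACE

Orientations are given as [roll, pitch, yaw] about the fixed x, y, z axes, in that order (R = Rz(yaw) Ry(pitch) Rx(roll)).
In Python, from workcell import robot, kinematics, eyes, job_done gives the robot as it stands. The module is installed in compiled form; this text tells all that it offers. Calls block until the motion is done:
- robot.movep(position, orientation): joint-space move of the TCP to a pose.
- robot.line_to(position, attitude=None, feed=0.15): straight line of the TCP; attitude=None keeps the orientation; feed is the mean speed in m/s.
- robot.set_joints(angles): joint-space move.
- robot.command_gripper(opening, squeeze=None): finger opening in m; squeeze is the grip in N (None keeps the last); returns when the fingers have stopped.
- robot.wait(seconds).
- kinematics.ik(position, orientation): joint angles nearest the present ones, or None.
- eyes.camera(name): name is "side" or "top" or "wrist"; returns a dict with "color" (420x560x3 uint8, red, green, blue), "range_z" (420x560 float32, m along the optical axis (not along the pixel's ray), 0 where there is no reading), "vertical_fov" (degrees; the focal length in pixels is half the picture's height over the tangent of half this angle, whatever the lens; pixels are square), "cx", "cy" (the principal point, pixels), "k1" (the pictures are not rectified: a ray, as slopes to the right and down, at radius r is drawn at 1 + k1 r^2 times it, then the intrinsics apply), "camera_from_world" (4x4, takes a point from world to camera coordinates); the wrist camera has in their place "tool_from_camera" (4x4, takes a point from camera to tool coordinates, whose origin is the TCP and whose axes are the flange's). Camera axes: x right, y up, looking along -z (the intrinsics and any distortion apply to the point x, -y, -z); pixel columns grow to the right and rows downward; lengths in m; the calibration is good to about 2 mm. A picture is of the moment at which its call begins: read the wrist's pose just before it.
A pose or a line that the arm cannot do raises robot.Unreachable and nothing moves.
- job_done(): hands the job in; it is judged then, once.
Readings, each from a call of its own:
- robot.current_clock(): time.
- robot.current_joint_pos(): joint angles.
- robot.current_qd(): joint speeds.
- robot.current_effort(): joint torques, N m.
- robot.current_tcp_pos(): TCP position.
- robot.current_orientation(): TCP orientation.
- robot.current_force(): force on the tool from outside, world axes, zero at the start.
- robot.current_ft_torque(): the same for the moment, N m.
- robot.current_grip_width(): finger opening in m.
- robot.current_grasp_force(): force on a finger pad.
Only numpy, scipy, OpenCV 4.12 (cv2) and the standard library are available. Lean on these libraries where they do the work, as an engineer would, in place of code of your own. Each camera call takes 0.05 s, during which the arm holds its last target. There are 200 camera calls.

TASK

Show the studio assistant the next step - this paint, with this brush, goes here: point at the blue paint tin, then at the wide flat brush, then at the one field of the panel on the table that is still bare white, each time pointing down with the fingertips held still about three centimetres above the middle of the thing for some two seconds. Touch nothing at all, and carry the hand well above everything in between, so that no other tin, tool or field seems to be meant. Finish with the hand still pointing at the bare field.

Things in the scene. Friction and masses are not known exactly. Their poses are not given: they have to be found in the camera images.
- blue_tin: Closed half-litre paint tin with a blue label and a dab of blue paint in the middle of its steel lid; 84 mm across, 104 mm high, loose. Origin: centre of its underside, z up. It stands with three other tins, 20 mm or more apart, on a 12 mm thick, 220 mm square plywood board.
- red_tin: Closed half-litre paint tin with a red label and a dab of red paint in the middle of its steel lid; 84 mm across, 104 mm high, loose. Origin: centre of its underside, z up. It stands with three other tins, 20 mm or more apart, on a 12 mm thick, 220 mm square plywood board.
- yellow_tin: Closed half-litre paint tin with a yellow label and a dab of yellow paint in the middle of its steel lid; 84 mm across, 104 mm high, loose. Origin: centre of its underside, z up. It stands with three other tins, 20 mm or more apart, on a 12 mm thick, 220 mm square plywood board.
- black_tin: Closed half-litre paint tin with a black label and a dab of black paint in the middle of its steel lid; 84 mm across, 104 mm high, loose. Origin: centre of its underside, z up. It stands with three other tins, 20 mm or more apart, on a 12 mm thick, 220 mm square plywood board.
- wide_brush: Wide flat paint brush with a pale wooden handle, steel ferrule, dark bristles and blue bristle tips, lying flat on a 6 mm thick grey mixing slab (220 x 200 mm); 220 mm long, at most 50 mm wide, 16 mm thick. Origin: on its underside at the middle of its length; x runs along it towards the bristles, z up. The slab's tools lie side by side, about 64 mm apart.
- round_brush: Thin round artist's brush with a red handle, lying on the mixing slab; 200 mm long, 10 mm thick. Origin: on its underside at the middle of its length, x along it, z up. Not meant.
- palette_knife: Palette knife with a brown wooden handle and a steel blade, lying on the mixing slab; 200 mm long, 20 mm wide, 18 mm thick. Origin: on its underside at the middle of its length, x along it, z up. Not meant.
- bare_field: The bare white field, not painted yet: one of the four flat 95 mm square fields (105 mm from centre to centre) on top of a wooden panel, 220 mm square and 20 mm thick, lying on the table. Origin: centre of the field, on the panel's top face 20 mm above the table; x and y along its sides, z up.
- red_field: Painted field of the panel, red with black chevrons, 95 mm square. Origin: its centre, on the panel's top face. Not meant.
- yellow_field: Painted field of the panel, yellow with black stripes, 95 mm square. Origin: its centre, on the panel's top face. Not meant.
- black_field: Painted field of the panel, black with white chevrons, 95 mm square. Origin: its centre, on the panel's top face. Not meant.
There are look-alikes about, which are no part of the job. Of the things like the wide_brush, leave any that is turquoise; of the rest the larger one is meant.

How it is judged:
On the way, in this order (a step that is already met when the one before it is completed fails the run):
1. points down at the blue tin's lid and dwells: tool point within 35 mm of the tin's axis and less than 86 mm above its lid, for 1.5 s (horizontal distance between the grasp point and blue_tin below 0.035 m and z of the grasp point in the frame of blue_tin between 0.112 and 0.19 m and angle between the grasp point's own z axis and vertical above 2.2 rad), for 1.5 s.
2. then points down at the wide brush and dwells: tool point over the brush (within 100 mm of its middle along it, 25 mm across) and less than 105 mm above its underside, for 1.5 s (x of the grasp point in the frame of wide_brush between -0.1 and 0.1 m and y of the grasp point in the frame of wide_brush between -0.025 and 0.025 m and z of the grasp point in the frame of wide_brush between 0.02 and 0.105 m and angle between the grasp point's own z axis and vertical above 2.2 rad), for 1.5 s.
3. then points down at the bare white field and dwells: tool point within 40 mm of its centre along each side and less than 90 mm above it, for 1.5 s (x of the grasp point in the frame of bare_field between -0.04 and 0.04 m and y of the grasp point in the frame of bare_field between -0.04 and 0.04 m and z of the grasp point in the frame of bare_field between 0.012 and 0.09 m and angle between the grasp point's own z axis and vertical above 2.2 rad), for 1.5 s.
At the end, for the whole second after the job is handed in: The tool still points down (within about 50 degrees of straight down) at the bare white field: tool point (TCP) within 40 mm of its centre along each side and 12 to 90 mm above it; the tins, brushes and knife are where they stood, to 6 mm (all of step 3 and distance of each of blue_tin, red_tin, yellow_tin, black_tin, wide_brush, round_brush, palette_knife from where it was at the start of the episode below 0.006 m); the robot touches nothing.
It fails at once if the hand or arm touches something (over 0.3 N) (contact force between any of the fingers, the arm and anything else above 0.3 N).
It fails at once if a tin, brush or the knife is shifted or lifted (over 8 mm) (distance of any of blue_tin, red_tin, yellow_tin, black_tin, wide_brush, round_brush, palette_knife from where it was at the start of the episode above 0.008 m).
It fails at once if the hand points low at the middle of another tin, tool or field (tool point less than about 60 mm above it) ((horizontal distance between the grasp point and red_tin below 0.025 m and z of the grasp point in the frame of red_tin between 0.112 and 0.165 m) or (horizontal distance between the grasp point and yellow_tin below 0.025 m and z of the grasp point in the frame of yellow_tin between 0.112 and 0.165 m) or (horizontal distance between the grasp point and black_tin below 0.025 m and z of the grasp point in the frame of black_tin between 0.112 and 0.165 m) or (x of the grasp point in the frame of round_brush between -0.08 and 0.08 m and y of the grasp point in the frame of round_brush between -0.012 and 0.012 m and z of the grasp point in the frame of round_brush between 0 and 0.07 m) or (x of the grasp point in the frame of palette_knife between -0.08 and 0.08 m and y of the grasp point in the frame of palette_knife between -0.012 and 0.012 m and z of the grasp point in the frame of palette_knife between 0 and 0.07 m) or (x of the grasp point in the frame of red_field between -0.03 and 0.03 m and y of the grasp point in the frame of red_field between -0.03 and 0.03 m and z of the grasp point in the frame of red_field between 0 and 0.06 m) or (x of the grasp point in the frame of yellow_field between -0.03 and 0.03 m and y of the grasp point in the frame of yellow_field between -0.03 and 0.03 m and z of the grasp point in the frame of yellow_field between 0 and 0.06 m) or (x of the grasp point in the frame of black_field between -0.03 and 0.03 m and y of the grasp point in the frame of black_field between -0.03 and 0.03 m and z of the grasp point in the frame of black_field between 0 and 0.06 m)).
It also fails if it takes over 61 s, if anything falls off the work surface, if the arm or the gripper's body presses on something with over 40 N, if the wrist force passes 120 N, or if a joint passes its speed limit or range.

## Working session

There is one attempt and no reset: what is moved stays moved. The work goes in short steps, each a Python script; the robot and the scene stay as the last script left them, time stands still between calls to the robot, and variables do not carry over. Pictures are saved under pics/ and viewed, at most 10 in all, crops included, and the job is handed in when it is done.

```bash
mkdir -p pics; cat > h.py <<'E'
import numpy as np, cv2
from workcell import robot, kinematics, eyes, job_done
def intr(c):
    h=c["color"].shape[0]; f=h/2/np.tan(np.radians(c["vertical_fov"])/2)
    return f,c["cx"],c["cy"],c["k1"]
def ray(c,u,v):
    f,cx,cy,k=intr(c); d=np.array([(u-cx)/f,(v-cy)/f]); s=d.copy()
    for _ in range(30): s=d/(1+k*(s@s))
    return np.array([s[0],-s[1],-1.])
def world(c,u,v,z=None):
    "point on plane z, or from the range image if z is None"
    T=np.linalg.inv(c["camera_from_world"]); r=ray(c,u,v)
    if z is None: t=float(c["range_z"][int(round(v)),int(round(u))])
    else: t=(z-T[2,3])/(T[:3,:3]@r)[2]
    return T[:3,3]+t*(T[:3,:3]@r)
E
python3 - <<'E'
from h import *
import pickle
for n in ("top","side"):
    c=eyes.camera(n); pickle.dump(c,open(n+".pkl","wb"))
    cv2.imwrite(f"pics/{n}.png",c["color"][:,:,::-1])
    print(n,intr(c),np.linalg.inv(c["camera_from_world"])[:3,3],(c["range_z"]>0).mean())
print(robot.current_clock(),robot.current_orientation())
E
```

```text
top (np.float64(383.93166422503697), 281.9628266001082, 205.69398461903154, -0.013267075288101993) [0.26133395 0.00773816 1.12634464] 0.9961437074829932
side (np.float64(428.67472933689294), 272.33226883058984, 210.3369562567635, -0.13427641840496993) [-0.13365547  0.69168226  0.89329408] 0.9958418367346938
0.1 [-3.14009768e+00 -3.16804933e-04  3.35766197e-01]
```

View pics/top.png

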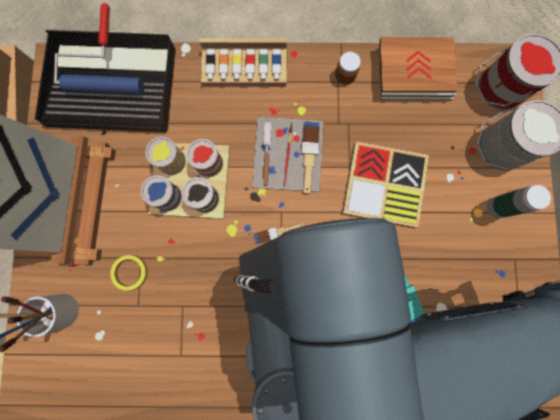

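View pics/side.png

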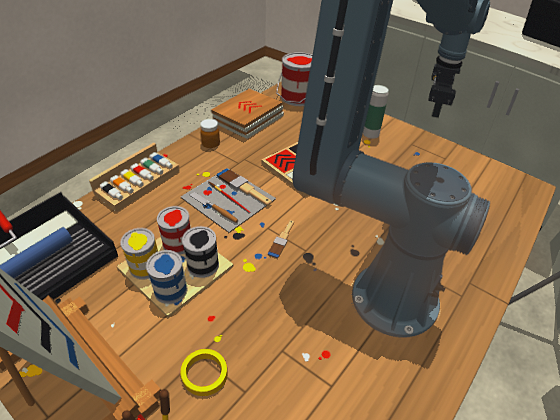

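Top view:
- **Tins:** blue (160,193), yellow (162,152), red (204,155), black (199,195).
- **Slab:** knife (267,152), round brush (289,152), flat brush (309,155).
- **Panel:** the bare white field is at (366,199).
- **Wide-brush candidates:** the one on the slab (309,155), a smaller blue-tipped one lying on the table (268,236), and possibly something turquoise near (413,300). The one on the slab fits, because it is the larger and not turquoise. I'll confirm it in an enlarged crop and measure.

```bash
cat > m.py <<'E'
from h import *
import pickle
top=pickle.load(open("top.pkl","rb")); side=pickle.load(open("side.pkl","rb"))
def blobs(c,roi,f,n=3):
    x0,y0,x1,y1=roi; hsv=cv2.cvtColor(c["color"],cv2.COLOR_RGB2HSV).astype(int)
    m=np.zeros(hsv.shape[:2],np.uint8); m[y0:y1,x0:x1]=f(hsv[...,0],hsv[...,1],hsv[...,2])[y0:y1,x0:x1]
    k,l,s,ce=cv2.connectedComponentsWithStats(m)
    o=np.argsort(-s[1:,4])[:n]+1
    return [(ce[i],s[i]) for i in o]
np.set_printoptions(precision=4,suppress=True)
def two(a,b):
    "closest point of two rays"
    P=[];D=[]
    for c,(u,v) in ((top,a),(side,b)):
        T=np.linalg.inv(c["camera_from_world"]); P.append(T[:3,3]); D.append(T[:3,:3]@ray(c,u,v))
    t=np.linalg.lstsq(np.c_[D[0],-D[1]],P[1]-P[0],rcond=None)[0]
    p,q=P[0]+t[0]*D[0],P[1]+t[1]*D[1]
    return (p+q)/2,np.linalg.norm(p-q)
blue=lambda h,s,v:(h>100)&(h<125)&(s>120)&(v>50)
white=lambda h,s,v:(s<45)&(v>185)
E
python3 - <<'E'
from m import *
for n,c,r,f in (("blue dab top",top,(140,175,180,212),blue),("blue dab side",side,(148,250,188,276),blue),
  ("white top",top,(343,175,388,222),white)):
    for ce,s in blobs(c,r,f): print(n,ce,s,"range pt",world(c,*ce))
for n,(u,v) in dict(bluelid=(160,188),brush_ferr=(310,148),brush_mid=(309,160),handle_end=(307,190),bristle=(312,123),slab=(262,180),field=(366,199),table=(240,205),panel_tl=(356,144),panel_br=(418,224),small_tip=(258,236)).items(): print(n,world(top,u,v))
a=cv2.resize(top["color"][110:260,130:330],(800,600),interpolation=cv2.INTER_CUBIC)
cv2.imwrite("pics/crop_top.png",a[:,:,::-1])
b=cv2.resize(side["color"][140:290,120:320],(800,600),interpolation=cv2.INTER_CUBIC)
cv2.imwrite("pics/crop_side.png",b[:,:,::-1])
E
```

```text
blue dab top [156.6114 190.3943] [149 184  16  16 175] range pt [0.4478 0.3475 0.1151]
blue dab side [164.0448 264.0933] [154 255  20  20 268] range pt [0.4466 0.3495 0.1165]
blue dab side [182.3846 258.5385] [181 256   4   6  13] range pt [0.4997 0.26   0.0146]
blue dab side [180.2857 273.4286] [179 271   3   5   7] range pt [0.4071 0.337  0.102 ]
white top [365.8868 197.3349] [ 348  179   37   37 1060] range pt [ 0.4466 -0.2334  0.0215]
bluelid [0.4543 0.3386 0.1155]
brush_ferr [ 0.5937 -0.0711  0.0247]
brush_mid [ 0.5571 -0.0679  0.0247]
handle_end [ 0.4675 -0.0616  0.0223]
bristle [ 0.6729 -0.078   0.0198]
slab [0.4997 0.071  0.0093]
field [ 0.4413 -0.233   0.0238]
table [ 0.4258  0.1359 -0.0002]
panel_tl [ 0.6077 -0.2085  0.0208]
panel_br [ 0.3691 -0.3821  0.021 ]
small_tip [0.3334 0.0806 0.0112]
```

View pics/crop_top.png

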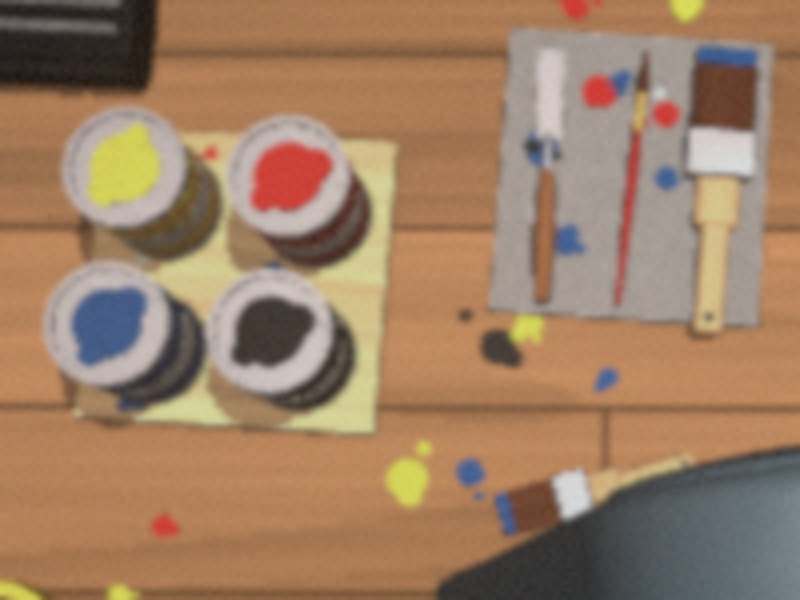

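View pics/crop_side.png

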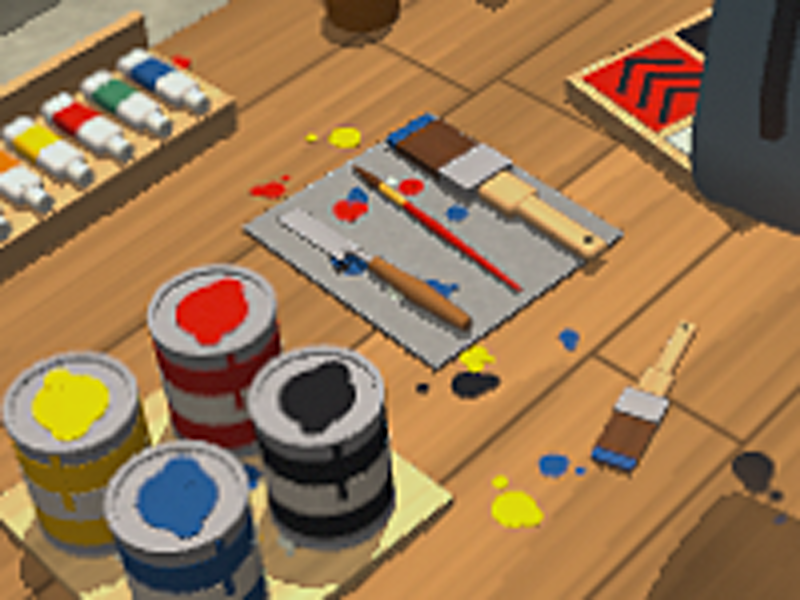

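The crops confirm it. The slab brush (full frame ≈(309,157)) is the larger, blue-tipped and not turquoise; the one on the table (268,236) is smaller. The blue dab is at top (156.6,190.4) and side (164,264). Next I triangulate and check the obstacles.

```bash
python3 - <<'E'
from m import *
print("dab",two((156.6,190.4),(164.0,264.1)))
print("bristle end",two((311.75,122.7),(223,172.5)));print("handle end",two((307,191.5),(268,201)))
# obstacle heights from both depth maps, in 10 cm cells (arm included)
for c in (top,side):
    H={}
    for v in range(0,420,2):
        for u in range(0,560,2):
            if c["range_z"][v,u]>0:
                p=world(c,u,v)
                if 0<=p[0]<.9 and -.9<p[1]<.9: k=(int(p[0]//.1),int(np.floor(p[1]/.1))); H[k]=max(H.get(k,0),p[2])
    print("rows x 0..0.8; cols y +.8 .. -.9 (cell floor), cm")
    for i in range(9): print(i,*[f"{100*H[i,j]:4.0f}" if (i,j) in H else "   ." for j in range(8,-10,-1)])
E
```

```text
dab (array([0.4483, 0.3483, 0.1138]), np.float64(0.0007236346240629527))
bristle end (array([ 0.6759, -0.0788,  0.0105]), np.float64(0.0032246526061318957))
handle end (array([ 0.4653, -0.0609,  0.0184]), np.float64(0.0034995462637906877))
rows x 0..0.8; cols y +.8 .. -.9 (cell floor), cm
0    .    1   29   13    1    1    1    2   40   39    .   70    1    .    .    .    .    .
1    0    1   25   30    3    1    1    1   77   81   79   73   68   35   32    1    0    .
2    0    4   25    8    3    3    1   33   79   81   78   70   66   33   32    1    1    .
3    .    .   27    9    1    2    2    2    2   78    2    3    3    1   11   20    1    .
4    .    .   29   10    1   12   12   12    2    3    3    3    3    2   19   20    1    .
5    .    .   31   12    1   12   12   12    3    3    3    3    3    3   17   17   17    0
6    .    6    7    8    5    7    2    2    2    3    1    3    1    1   17   18   17    .
7    0    6    9    9    9    6    3    3    3    1    1    7    7    7   18   18   17    .
8    0    6    8   10    2    6    5    5    5    1    9    9    7    7   
[... 195 characters left out ...]
0    1   68   69   67   63   62   62   60   33    1    .
2    .   43   42    8    3    2    1   39   68   66    1    0   57   39   48   34    0    0
3    .    0   42    8    1    2    2    1    1    1    1    .    .    0   18   19    1    .
4    0   24   36    9    1   12   12   11    2    2    2    2    .    .   19   19    1    .
5    0    3   30   11    1   12   12   12    2    3    3    3    3    .    .    .    .    .
6    .    .    .    8    4   11    1    0    2    2    1    2    0    1    0    .    .    .
7    .    .    9    9    9    6    3    3    3    1    1    7    7    7   17   17   17    .
8    .    .    2   10    2    6    5    5    5    1    9    9    7    7   17   17   17    .
```

Everything checks out. Lid: 0.114 measured from two views against 0.116 expected. Brush: 0.212 m long, its tips measured lower than its middle. Field: 0.0215 from range against 0.020. Travel height is 0.34 m.

First I go to the tin, then re-look with the arm out of the way.

```bash
cat >> h.py <<'E'
def yaw_at(x,y): return 0.336+np.arctan2(y,x)+1.236   # keeps the hand's angle to the arm as at the start
def over(x,y): robot.movep([x,y,0.34],[np.pi,0,(yaw_at(x,y)+np.pi)%(2*np.pi)-np.pi])
def point(x,y,z):
    robot.line_to([x,y,z],feed=0.12); robot.wait(2.2)
    print("dwelt",robot.current_clock(),robot.current_tcp_pos(),robot.current_orientation(),robot.current_force())
E
python3 - <<'E'
from m import *
import pickle
p=robot.current_tcp_pos()
robot.line_to([p[0],p[1],0.34]); robot.command_gripper(0.015)
over(.448,.348); print(robot.current_clock(),robot.current_joint_pos())
point(.448,.348,.165)
robot.line_to([.448,.348,.34])
s=eyes.camera("side");t=eyes.camera("top")
pickle.dump(s,open("side.pkl","wb"));pickle.dump(t,open("top.pkl","wb"))
cv2.imwrite("pics/after_tin.png",np.hstack([s["color"][120:380,60:440],t["color"][100:360,120:500]])[:,:,::-1])
print(robot.current_clock())
E
```

```text
5.1917 [ 0.45    0.1064  1.5247 -0.0001  1.5105 -0.2104]
dwelt 9.0 [0.448 0.348 0.165] [-3.1416 -0.      2.2324] [ 0.3058 -0.9995  0.4164]
10.4167
```

View pics/after_tin.png

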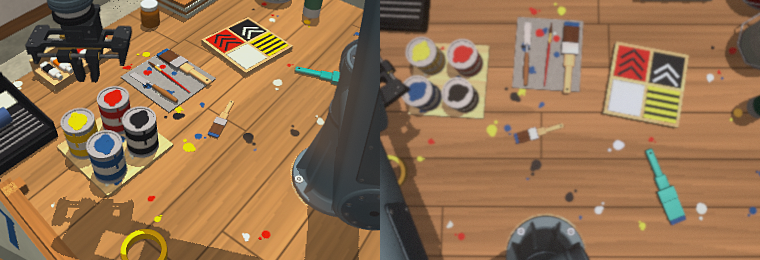

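Left half (side view): hand raised, tins undisturbed, bare white field near side (292,179) between red and yellow. Right half (top view): the field is at top (367,199). It also shows a turquoise brush at (783,185) in the composite, which is not meant. I triangulate the field, then finish.

```bash
python3 - <<'E'
from m import *
a=blobs(top,(343,175,388,222),white,1)[0]; b=blobs(side,(270,166,312,196),white,1)[0]
print(a,b); p,e=two(a[0],b[0]); q=world(top,*a[0],0.02); print(p,e,q)
d=blobs(top,(140,175,180,212),blue,1)[0]; print("tin dab now",d[0])
assert abs(p[2]-.02)<.008 and np.linalg.norm(p[:2]-q[:2])<.01
over(.570,-.070); point(.570,-.070,.071)
robot.line_to([.570,-.070,.34])
over(*q[:2]); point(q[0],q[1],.069)
E
```

```text
(array([365.8931, 197.2876]), array([ 348,  179,   37,   37, 1057], dtype=int32)) (array([302.4178, 175.9415]), array([287, 166,  25,  23, 359], dtype=int32))
[ 0.4533 -0.2309  0.017 ] 0.013501331128525203 [ 0.447  -0.2337  0.02  ]
tin dab now [156.4813 190.5187]
dwelt 16.6083 [ 0.57  -0.07   0.071] [3.1416 0.     1.4498] [0.0948 0.8094 0.3614]
dwelt 23.9917 [ 0.447  -0.2337  0.069 ] [3.1416 0.     1.0902] [0.5029 0.2454 0.348 ]
```

The side blob was clipped by my search window, which left a 13 mm ray gap, so I used the top-view point. I'll check with a picture before handing in.

```bash
python3 - <<'E'
from h import *
s=eyes.camera("side")["color"];t=eyes.camera("top")["color"]
f=lambda a:cv2.resize(a,(400,400),interpolation=cv2.INTER_CUBIC)
cv2.imwrite("pics/final.png",np.hstack([f(s[90:250,210:370]),f(t[110:270,300:460])])[:,:,::-1])
E
```

```text
(no output)
```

View pics/final.png

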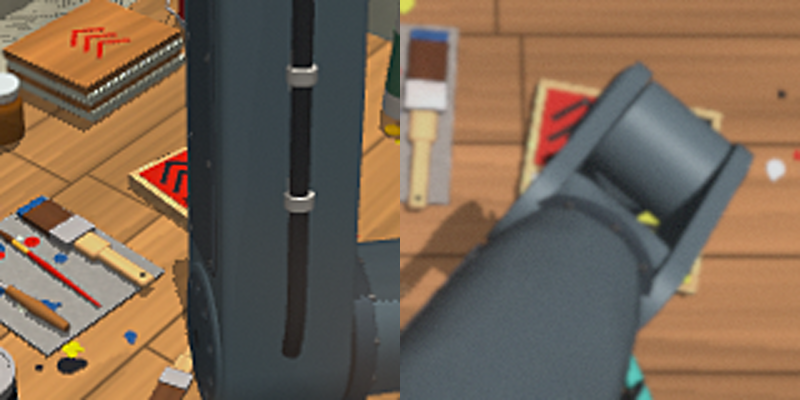

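The arm hides the field in both the side (≈(290,180)) and top (≈(366,197)) views. The brush and tools look undisturbed. The wrist camera can confirm the aim.

```bash
python3 - <<'E'
from h import *
from scipy.spatial.transform import Rotation as R
p=np.array(robot.current_tcp_pos());o=robot.current_orientation()
c=eyes.camera("wrist"); W=np.eye(4); W[:3,:3]=R.from_euler("xyz",o).as_matrix(); W[:3,3]=p
c["camera_from_world"]=np.linalg.inv(W@c["tool_from_camera"])
f,cx,cy,k=intr(c)
q=(c["camera_from_world"]@[p[0],p[1],.02,1])[:3]; x,y=q[0]/-q[2],-q[1]/-q[2]; r=1+k*(x*x+y*y)
u,v=cx+f*x*r,cy+f*y*r; print("aim pixel",u,v)
im=c["color"][:,:,::-1].copy(); cv2.drawMarker(im,(int(u),int(v)),(255,0,255),0,25,2); cv2.imwrite("pics/wrist.png",im)
E
```

```text
aim pixel 276.15416246280915 252.43936578373436
```

View pics/wrist.png

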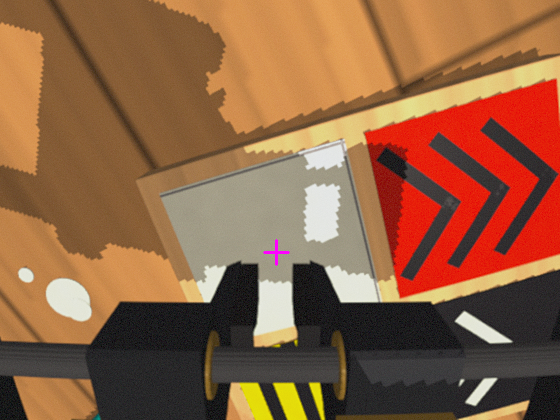

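The wrist view shows the aim point (276,252) in the middle of the bare white field, which spans about (160–380, 140–330). The fingertips are clear of the panel.

```bash
python3 -c "
from h import *
print(robot.current_clock()); print(job_done())"
```

```text
24.1417
the job is handed in; nothing more can be done
None
```

The hand pointed at the blue tin, then the wide flat brush, then the bare white field (about 2.2 s each). It was handed in at 24.1 s still pointing at the field, with no sign of contact in the force readings or pictures; the judge returned no verdict.

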